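Tip one pair of nippers out of the pan into the tray

TASK

Tip the steel pan on its stand by slowly pressing down its black paddle until the front pair of nippers starts to slide, and hold it there until that pair has dropped out over the lip into the steel tray below. The rear pair has to stay in the pan, so tip no farther than it takes; then let the pan settle back to its rest and take the hand away. Do not touch the nippers themselves, and leave the other things on the worktop where they are.

Things in the scene. Friction and masses are not known exactly. Their poses are not given: they have to be found in the camera images.
- pan (a joint): tilt of the pan about its level axle, rad: 0 at rest, grows as the paddle is pressed down and the lip dips; stop at 0.8. The pan is tail-heavy: it falls back to 0 by itself, damped, when the paddle is let go. Holding it tipped takes 2 to 6 N at the paddle. The tilt at which the front pair begins to slide depends on friction, which is unknown: about 0.22 to 0.6 rad.
- pivot (a point): the pan's axle, midway between the stand's two cheeks, 112 mm above the worktop. Axes fixed to the stand (they do not tilt): x level, from the lip towards the pan's back wall (so the tray lies on the -x side), y level along the axle (the paddle is on the -y side), z up.
- paddle (a point): middle of the top face of the black paddle, a 46 x 46 mm plate 8 mm thick on a bar at the near side of the pan; it turns with the pan. From the pivot, in the stand's axes, it lies at x -115, y -156, z +58 mm at rest, and it runs on an arc of 129 mm radius about the axle. Its face is level at a tilt of 0.4 rad. Nothing stands above it; below it is only the tray rim, 18 mm high.
- lip (a point): middle of the pan's open front edge, over which the nippers leave; 64 mm in front of the axle and 112 mm above the worktop at rest. Axes turn with the pan.
- front_nippers (a point): centre (half-way up) of the front pair of steel nippers, 124 x 40 x 13 mm, 0.15 kg or so, lying across the pan near the lip. It has to move about 50 mm towards the lip to fall out; it may creep or stop on the way and then needs a little more tilt. Once over the lip it may stand leaning against it, and then drops flat as the pan is eased back. x along its length towards the jaws.
- rear_nippers (a point): centre (half-way up) of the rear pair of steel nippers, 113 x 40 x 13 mm, lying across the pan behind the ridge, near the back wall.
- ridge (a point): middle of the ridge across the pan's floor, 20 mm behind the axle. The pan is 155 mm long, 145 mm wide, walls 44 mm high, open at the lip. At rest the floor in front of the ridge falls 8 degrees to the lip, that behind it falls 1 degree to the back wall: the front pair slides at about 9 degrees less tilt than the rear pair. Axes turn with the pan; x to its back wall, z off its floor.
- tray: shallow steel tray, 198 x 278 mm, rim 18 mm high, standing fast under the lip; origin at the centre of its underside, x across its short side, y along its long side
- nipper_front: the front pair as a body; origin under its centre
- nipper_rear: the rear pair as a body; origin under its centre
- scrub_brush: a purple hand scrubbing brush, 86 x 30 x 55 mm tall; a bystander, origin at the centre of its underside
- timer: a white kitchen timer with a grey dial, 66 x 66 x 47 mm; a bystander, origin at the centre of its underside
- tape_roll: a roll of tape lying flat, 68 mm across, 19 mm high; a bystander, origin at the centre of its underside

How it is judged:
By the outcome, as a careful person would: the job done as asked, in the order asked, and still so for the second after the job is handed in, with the robot touching nothing.
It also fails if it takes over 58 s, if anything falls off the work surface, if the arm or the gripper's body presses on something with over 40 N, if the wrist force passes 120 N, or if a joint passes its speed limit or range.

ROBOT

A 7-joint arm with a two-finger parallel gripper is mounted at the origin on a cart in front of the work surface, level with it; the furniture and walls round the work are solid. World frame = base frame: x ahead of the robot, y to its left, z up, the work surface at z = 0. Lengths are in m, angles in rad, forces in N, time in s.
With the tool pointing down it reaches from about 0.4 to 0.875 m from the base axis. Payload 19.3 kg.
Tool frame: the origin (TCP) lies where the fingers leave the gripper's body, on its centre line; the fingertips stand bot.tip_reach ahead of it and the grasp point (between the pads) lies 54 mm ahead of it (bot.tip_reach is the distance from the TCP to the fingertips, in m); z points along the fingers, y is the line along which they close (so a half turn about z gives the same grasp; the last joint's range is limited). The gripper opens to 85 mm and grips with 20 to 120 N. Pads are 22 mm wide; open, the fingers measure 114 mm over their backs; the gripper's body (76 mm by 85 mm) begins 54 mm behind the grasp point. The pads swing forward as they close: fully open they stand 13 mm farther back than shut.
Start: joints at [-1.255, 0.521, -0.036, 1.599, 0.021, 1.021, -0.113], TCP at [0.235, 0.579, 0.304] pointing down, gripper open.
Joint ranges: [-2.91, 2.91], [-0.3, 2.13], [-1.5, 1.42], [0.17, 2.43], [-1.26, 4.41], [0.16, 1.93], [-2.52, 2.52]. Speed limits (rad/s): [1.89, 1.89, 2.39, 2.39, 3.01, 3.01, 3.01].

INTERFACE

Orientations are given as [roll, pitch, yaw] about the fixed x, y, z axes, in that order (R = Rz(yaw) Ry(pitch) Rx(roll)).
In Python, from workcell import bot gives the robot as it stands. The module is installed in compiled form; this text tells all that it offers.
- The arm moves only by the shell command python3 -m jog 'ROWS' [FORCE]. ROWS is JSON, a list that holds one entry, the list of rows, each a list of 7 numbers: the shift along the tool's x, y, z in mm, then the turn, a rotation vector about the tool's x, y, z in rad, then the opening, from 0 (shut) to 1 (fully open). In form: [[[tx, ty, tz, wx, wy, wz, fingers], ...]]. A call has 1 to 5 rows; each row shifts and turns the commanded pose from where the row before left it, along the tool's axes as they then stand; what a row does not reach is not made up. A row lasts 1/10 s, in which the tool goes at most 50 mm and 8.59 degrees, less where a joint would pass 70% of its speed; a pose out of reach is approached as far as the arm can. A call is refused whole if a number of a shift passes 50 or a number of a turn 0.15, either way. A call with a gripper value outside its range is refused whole. The fingers move at their own pace and stop on an object; FORCE is the grip in N (left out, the last holds). Time passes only in rows, so rows that do not move let the fingers close. It gives the time, the measured TCP pose, the force, the opening and the grip force at its end, in the units of the state.
- bot.observe(): the state, without advancing time (a new reading comes with each control period).
- bot.grab_frame(name): name is "side" or "top" or "wrist"; returns a dict with "img" (480x640x3 uint8, red, green, blue), "intrinsics" (3x3 intrinsics, pixels), "k1" (the pictures are not rectified: a ray, as slopes to the right and down, at radius r is drawn at 1 + k1 r^2 times it, then the intrinsics apply), "R" (3x3) and "t" (3): a world point X has camera coordinates R X + t; the wrist camera has in their place "tool_from_camera" (4x4, takes a point from camera to tool coordinates, whose origin is the TCP and whose axes are the flange's). Camera axes: x right, y down, z forward; pixel columns grow to the right and rows downward; lengths in m; the calibration is good to about 2 mm. A picture is of the moment at which its call begins: read the wrist's pose just before it. There is no depth.
- bot.job_done(): hands the job in; it is judged then, once.
Trained networks look in a picture, given as the dict that the camera call returned (one of the last four; its "shot" number tells which), for a name from the list of things; names that differ only in an ending like _2 or _b are one class to them, and where a whole thing is asked for, a point or a joint stands for the part that bears it (a point fixed in the world has none). Each returns a list of dicts, best first, with "conf" (0 to 1); they miss things now and then, are a little off and sometimes report something else, mostly with a low value. They report only what shows in the picture. A call takes as long as a camera call.
- bot.trace(query, picture): "region" (480x640 bool, what is visible of it).
- bot.spot_point(query, picture): "xyz" ([x, y, z] in m, in world coordinates, good to about 4 mm: a listed point, or the origin of a listed thing).
The state is a dict: "clock": time; "qpos": joint angles; "qd": joint speeds; "joint_efforts": joint torques, N m; "position": TCP position; "tool_rot": TCP orientation; "force": force on the tool from outside, world axes, zero at the start; "moment": the same for the moment, N m; "grip_width": finger opening in m; "finger_force": force on a finger pad.
Only numpy, scipy, OpenCV 4.12 (cv2) and the standard library are available. Lean on these libraries where they do the work, as an engineer would, in place of code of your own. Each camera call takes 0.05 s, during which the arm holds its last target. There are 200 camera calls.

## Working session

There is one attempt and no reset: what is moved stays moved. The work goes in short steps, Python scripts to look and compute and a shell command to move; the robot and the scene stay as the last step left them, time stands still between calls to the robot, and variables do not carry over. Pictures are saved under pics/ and viewed, at most 10 in all, crops included, and the job is handed in when it is done.

```bash
mkdir -p pics
cat > h.py <<'E'
import numpy as np, cv2
from workcell import bot
def look(n,save=None):
    f=bot.grab_frame(n)
    if save: cv2.imwrite('pics/'+save+'.png',f['img'][:,:,::-1])
    return f
def pts(f,names):
    for n in names:
        r=bot.spot_point(n,f)
        print(n,[(np.round(d['xyz'],3).tolist(),round(d['conf'],2)) for d in r[:2]])
E
python3 - <<'E'
from h import *
print(bot.observe(),bot.tip_reach)
a=look('top','top0');b=look('side','side0')
N=['pivot','paddle','lip','front_nippers','rear_nippers','ridge','tray','scrub_brush','timer','tape_roll']
print('top');pts(a,N);print('side');pts(b,N)
cv2.imwrite('pics/both0.png',cv2.resize(np.vstack([a['img'],b['img']])[:,:,::-1],(400*1,600)) if 0 else np.hstack([cv2.resize(a['img'],(400,300)),cv2.resize(b['img'],(400,300))])[:,:,::-1])
E
```

```text
{'clock': 0.0, 'qpos': array([-1.25520744,  0.52202512, -0.03637601,  1.59999612,  0.02115857,
        1.02112809, -0.11279179]), 'qd': array([-0.00033652, -0.00133108, -0.00038379, -0.00013574, -0.00030419,
        0.00103302, -0.0005922 ]), 'joint_efforts': array([-2.29561272e-03, -9.27076650e+01,  1.97853372e+00, -3.69932449e+01,
        1.77479710e-02,  8.02509516e-03,  2.41154936e-05]), 'position': array([0.23507933, 0.57882281, 0.30332247]), 'tool_rot': array([-3.14041839e+00,  2.54795298e-05,  2.75582229e+00]), 'force': array([-1.18891327, -0.11221229,  0.36249612]), 'moment': array([0.01580164, 0.00221681, 0.03059522]), 'finger_force': 0.0, 'grip_width': 0.08518835773425217} 0.0726
top
pivot [([0.628, -0.128, 0.115], 0.79)]
paddle [([0.499, 0.023, 0.17], 0.94)]
lip []
front_nippers [([0.63, -0.112, 0.126], 0.75), ([0.612, -0.18, 0.127], 0.42)]
rear_nippers [([0.614, -0.179, 0.126], 0.72)]
ridge [([0.617, -0.141, 0.124], 0.82), ([0.628, -0.127, 0.112], 0.54)]
tray [([0.661, -0.008, 0.001], 0.6)]
scrub_brush [([0.559, -0.384, -0.002], 0.68)]
timer [([0.421, -0.184, -0.002], 0.59)]
tape_roll [([0.596, 0.36, 0.004], 0.61)]
side
pivot [([0.623, -0.123, 0.11], 0.78)]
paddle [([0.5, 0.024, 0.172], 0.78)]
lip [([0.639, -0.062, 0.108], 0.72)]
front_nippers [([0.63, -0.114, 0.125], 0.7)]
rear_nippers [([0.611, -0.184, 0.128], 0.81), ([0.638, -0.061, 0.112], 0.55)]
ridge [([0.62, -0.146, 0.122], 0.92)]
tray []
scrub_brush [([0.559, -0.385, -0.001], 0.87)]
timer [([0.422, -0.18, -0.0], 0.58)]
tape_roll [([0.597, 0.36, -0.001], 0.64)]
```

View pics/top0.png

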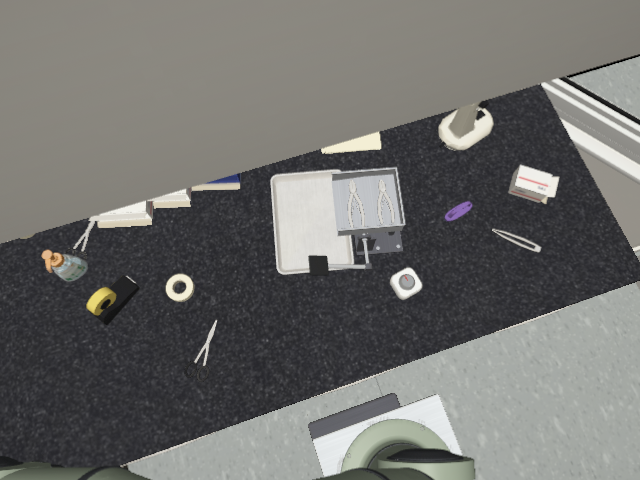

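View pics/side0.png

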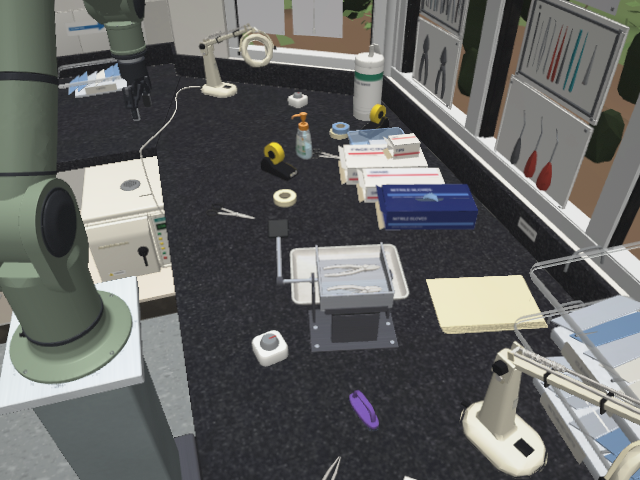

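The top view shows the pan at about (370,200), the paddle at (318,264) and the tray at (310,220). The side view looks from behind the pan, with both pairs visible at about (350,270) and (350,290). The points agree between the two views and with the given offsets: stand x axis ≈ (-0.233, -0.972), paddle ≈ (0.4995, 0.0235, 0.171). I'll move above the paddle with the fingers shut.

```bash
python3 -m jog '[[[-20,-18,0,0,0,0,0],[-33,-31,0,0,0,0,0],[-33,-31,0,0,0,0,0],[-33,-31,0,0,0,0,0],[-33,-31,0,0,0,0,0]]]' 60
python3 -m jog '[[[-33,-31,0,0,0,0,0],[-33,-31,0,0,0,0,0],[-33,-31,0,0,0,0,0],[-33,-31,0,0,0,0,0],[-33,-31,0,0,0,0,0]]]'
```

```text
clock: 1.6
position: [0.3231, 0.3886, 0.304]
tool_rot: [3.141, 0.0, 2.756]
force: [0.5, -0.4, -0.1]
grip_width: 0.0124
finger_force: 0.0
clock: 2.1
position: [0.4176, 0.1829, 0.3042]
tool_rot: [3.141, 0.0, 2.756]
force: [0.1, -0.5, -0.5]
grip_width: 0.0001
finger_force: 0.0
```

```bash
python3 -m jog '[[[-33,-29,0,0,0,0,0],[-33,-29,0,0,0,0,0],[-33,-29,5,0,0,0,0],[-25,-20,10,0,0,0,0],[-12,-10,10,0,0,0,0]]]'
python3 - <<'E'
from h import *
print(bot.observe()['position'])
b=look('side');t=look('top')
c=np.vstack([cv2.resize(b['img'][180:360,220:460],None,fx=2,fy=2)[:300],cv2.resize(t['img'][140:290,250:490],None,fx=2,fy=2)])
cv2.imwrite('pics/c1.png',c[:,:,::-1])
for f in (b,t): pts(f,['paddle','front_nippers','rear_nippers'])
E
```

```text
clock: 2.6
position: [0.5001, 0.0221, 0.2788]
tool_rot: [-3.141, 0.001, 2.753]
force: [0.2, 1.0, 0.5]
grip_width: -0.0002
finger_force: 0.0
[0.50012503 0.02213837 0.27877648]
paddle [([0.498, 0.023, 0.173], 0.69)]
front_nippers [([0.631, -0.116, 0.128], 0.61)]
rear_nippers [([0.61, -0.184, 0.124], 0.51)]
paddle [([0.501, 0.022, 0.17], 0.97)]
front_nippers []
rear_nippers [([0.611, -0.179, 0.13], 0.69)]
```

View pics/c1.png

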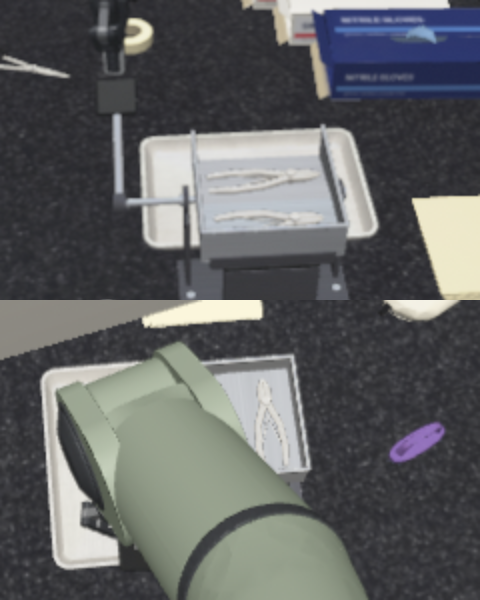

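The side view shows the paddle just below the tip, the front pair in the upper position and the rear pair in the lower one. Both are visible, so I'll use this camera for monitoring. Next I descend to contact, then follow the arc.

```bash
python3 -m jog '[[[0,0,8,0,0,0,0],[0,0,8,0,0,0,0],[0,0,8,0,0,0,0],[0,0,6,0,0,0,0],[0,0,3,0,0,0,0]]]'
python3 -m jog '[[[0,0,2,0,0,0,0],[0,1,2,0,0,0,0],[0,1,2,0,0,0,0],[0,1,2,0,0,0,0],[0,0,2,0,0,0,0]]]'
python3 -m jog '[[[0,1,2,0,0,0,0],[0,1,2,0,0,0,0],[0,1,2,0,0,0,0],[0,1,2,0,0,0,0],[0,1,2,0,0,0,0]]]'
cat > w.py <<'E'
from h import *
import sys
p=bot.observe()['position'];z=(p[2]-.1846)/.1288
print('tilt',round(.467-np.arcsin(z),3),p)
b=look('side')
pts(b,['paddle','front_nippers','rear_nippers','lip'])
c=cv2.resize(b['img'][210:360,270:430],(640,600),interpolation=cv2.INTER_CUBIC)
cv2.imwrite('pics/'+sys.argv[1]+'.png',c[:,:,::-1])
E
python3 w.py d1
```

```text
clock: 3.5
position: [0.4989, 0.025, 0.2451]
tool_rot: [-3.141, -0.001, 2.756]
force: [-0.7, 1.6, 5.0]
grip_width: -0.0001
finger_force: 2.0
clock: 4.0
position: [0.5003, 0.028, 0.2358]
tool_rot: [3.141, 0.0, 2.756]
force: [-1.0, 2.2, 5.0]
grip_width: -0.0001
finger_force: 2.0
clock: 4.5
position: [0.5021, 0.0322, 0.2257]
tool_rot: [-3.141, 0.0, 2.755]
force: [-2.0, -2.2, 3.5]
grip_width: -0.0001
finger_force: 1.8
tilt 0.142 [0.50214933 0.03221856 0.22571   ]
paddle [([0.502, 0.03, 0.152], 0.57), ([0.612, -0.176, 0.132], 0.22)]
front_nippers [([0.63, -0.115, 0.127], 0.74)]
rear_nippers [([0.626, -0.115, 0.118], 0.66), ([0.609, -0.18, 0.136], 0.46)]
lip [([0.64, -0.06, 0.1], 0.88)]
```

```bash
python3 -m jog '[[[0,0,2,0,0,0,0],[0,1,2,0,0,0,0],[0,0,2,0,0,0,0],[0,1,2,0,0,0,0],[0,0,1,0,0,0,0]]]'; python3 w.py d2
python3 -m jog '[[[0,0,1,0,0,0,0],[0,1,1,0,0,0,0],[0,0,1,0,0,0,0],[0,0,1,0,0,0,0],[0,0,0,0,0,0,0]]]'; python3 w.py d3
```

```text
clock: 5.25
position: [0.5028, 0.0345, 0.2166]
tool_rot: [-3.142, -0.0, 2.756]
force: [-1.4, 1.7, 3.3]
grip_width: 0.0002
finger_force: 1.8
tilt 0.216 [0.50281798 0.03450378 0.21663507]
paddle [([0.502, 0.032, 0.144], 0.57)]
front_nippers [([0.63, -0.111, 0.126], 0.88)]
rear_nippers [([0.613, -0.177, 0.138], 0.6), ([0.638, -0.062, 0.098], 0.58)]
lip [([0.639, -0.062, 0.098], 0.8), ([0.629, -0.116, 0.116], 0.39)]
clock: 6.0
position: [0.5033, 0.0353, 0.2128]
tool_rot: [3.142, 0.0, 2.756]
force: [-1.7, 1.5, 3.7]
grip_width: 0.0001
finger_force: 1.6
tilt 0.246 [0.50330165 0.03527963 0.21280383]
paddle [([0.503, 0.032, 0.143], 0.86)]
front_nippers [([0.631, -0.11, 0.124], 0.8)]
rear_nippers [([0.622, -0.142, 0.128], 0.42)]
lip [([0.641, -0.061, 0.096], 0.64), ([0.622, -0.141, 0.126], 0.63)]
```

```bash
cat > w.py <<'E'
from h import *
import sys
p=bot.observe()['position'];z=(p[2]-.1846)/.1288
th=.467-np.arcsin(z)
b=look('side')
# pan-frame x (from pivot, towards back wall) of each pair
P=np.array([.6255,-.126,.112]);u=np.array([-.233,-.972,0])
ex=u*np.cos(th)+np.array([0,0,np.sin(th)])
o=[]
for n in ['front_nippers','rear_nippers']:
    r=bot.spot_point(n,b)
    o.append([(round(1e3*float((d['xyz']-P)@ex)),round(1e3*float(d['xyz'][2])),round(d['conf'],2)) for d in r[:2]])
print('tilt',round(th,3),'front',o[0],'rear',o[1])
c=cv2.resize(b['img'][210:360,270:430],(640,600),interpolation=cv2.INTER_CUBIC)
cv2.imwrite('pics/'+sys.argv[1]+'.png',c[:,:,::-1])
E
python3 -m jog '[[[0,0,1,0,0,0,0],[0,0.5,1,0,0,0,0],[0,0,1,0,0,0,0],[0,0,0,0,0,0,0],[0,0,0,0,0,0,0]]]'; python3 w.py d4
python3 -m jog '[[[0,0,1,0,0,0,0],[0,0.5,1,0,0,0,0],[0,0,1,0,0,0,0],[0,0,0,0,0,0,0],[0,0,0,0,0,0,0]]]'|grep force; python3 w.py d5
```

```text
clock: 6.75
position: [0.5034, 0.0357, 0.2099]
tool_rot: [3.142, -0.0, 2.756]
force: [-1.1, 1.5, 3.6]
grip_width: -0.0003
finger_force: 1.6
tilt 0.269 front [(-11, 124, 0.85), (-148, 1, 0.24)] rear []
force: [-0.9, 0.9, 2.5]
finger_force: 1.6
tilt 0.293 front [(-13, 121, 0.64), (20, 127, 0.48)] rear []
```

View pics/d5.png

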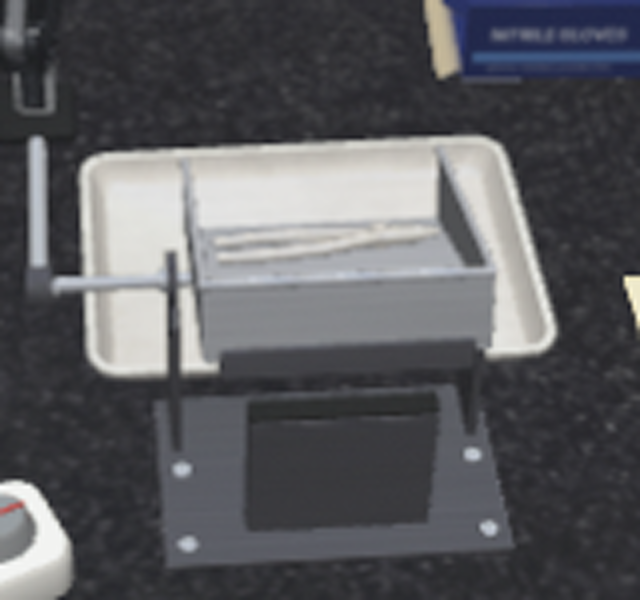

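Side crop at tilt 0.29: the front pair is still in the pan at about (320,240), and the rear pair is hidden behind the back wall. No slide yet, so I press further in small steps and check the rear pair with the top camera.

```bash
cat >> w.py <<'E'
r=bot.spot_point('rear_nippers',look('top'))
print(' rear(top)',[(round(1e3*float((d['xyz']-P)@ex)),round(1e3*float(d['xyz'][2])),round(d['conf'],2)) for d in r[:2]])
E
python3 -m jog '[[[0,0,1,0,0,0,0],[0,0.5,1,0,0,0,0],[0,0,1,0,0,0,0],[0,0,0,0,0,0,0],[0,0,0,0,0,0,0]]]'|grep force:; python3 w.py d6
python3 -m jog '[[[0,0,1,0,0,0,0],[0,0,1,0,0,0,0],[0,0,1,0,0,0,0],[0,0,0,0,0,0,0],[0,0,0,0,0,0,0]]]'|grep force:; python3 w.py d7
```

```text
force: [-1.3, 1.4, 2.9]
finger_force: 1.5
tilt 0.317 front [(-11, 124, 0.86)] rear []
 rear(top) [(56, 142, 0.86)]
force: [-0.1, 1.9, 3.7]
finger_force: 1.6
tilt 0.34 front [(-11, 122, 0.6), (19, 128, 0.56)] rear [(58, 0, 0.61), (-68, 89, 0.21)]
 rear(top) [(57, 148, 0.72), (56, 141, 0.52)]
```

```bash
python3 -m jog '[[[0,0,1,0,0,0,0],[0,0,1,0,0,0,0],[0,0,1,0,0,0,0],[0,0,0,0,0,0,0],[0,0,0,0,0,0,0]]]'|grep force:; python3 w.py d8
python3 -m jog '[[[0,0,1,0,0,0,0],[0,0,1,0,0,0,0],[0,0,0,0,0,0,0],[0,0,0,0,0,0,0],[0,0,0,0,0,0,0]]]'|grep force:; python3 w.py d9
```

```text
force: [1.2, 2.3, 3.2]
finger_force: 1.5
tilt 0.364 front [(-66, 90, 0.64), (-12, 122, 0.51)] rear [(3, 112, 0.73), (-111, 130, 0.31)]
 rear(top) [(53, 147, 0.88)]
force: [1.0, 1.7, 3.3]
finger_force: 1.5
tilt 0.379 front [(-10, 125, 0.5), (-152, 1, 0.21)] rear [(-68, 86, 0.62)]
 rear(top) []
```

```bash
python3 -m jog '[[[0,0,1,0,0,0,0],[0,0,1,0,0,0,0],[0,0,0,0,0,0,0],[0,0,0,0,0,0,0],[0,0,0,0,0,0,0]]]'|grep force:; python3 w.py e1
python3 -m jog '[[[0,0,1,0,0,0,0],[0,0,1,0,0,0,0],[0,0,0,0,0,0,0],[0,0,0,0,0,0,0],[0,0,0,0,0,0,0]]]'|grep force:; python3 w.py e2
```

```text
force: [1.1, 3.0, 1.8]
finger_force: 1.5
tilt 0.395 front [(-9, 125, 0.77), (203, 2, 0.73)] rear [(-4, 109, 0.64)]
 rear(top) [(54, 147, 0.8), (-117, 120, 0.75)]
force: [0.2, 2.2, 3.0]
finger_force: 1.6
tilt 0.41 front [(-11, 123, 0.64)] rear []
 rear(top) [(57, 150, 0.87), (1, 113, 0.3)]
```

View pics/e2.png

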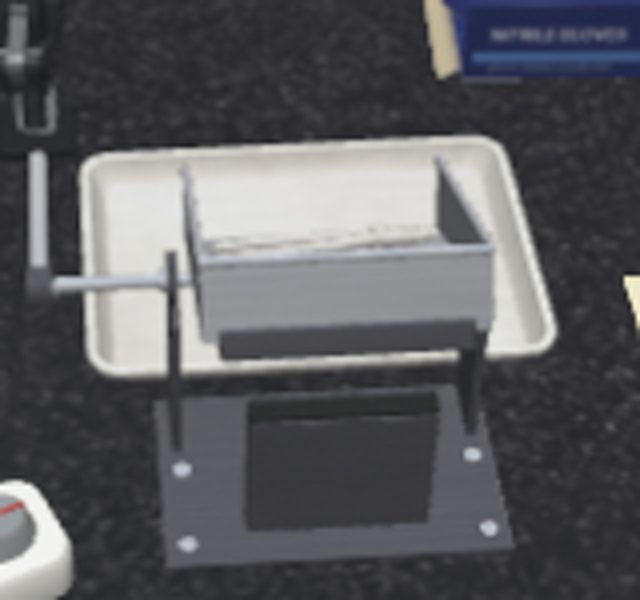

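Side crop at tilt 0.41: the front pair is still in place, partly hidden by the back wall at about (320,238). Tipping further.

```bash
python3 -m jog '[[[0,0,1,0,0,0,0],[0,0,1,0,0,0,0],[0,0,0,0,0,0,0],[0,0,0,0,0,0,0],[0,0,0,0,0,0,0]]]'|grep force:; python3 w.py e3
python3 -m jog '[[[0,0,1,0,0,0,0],[0,0,1,0,0,0,0],[0,0,0,0,0,0,0],[0,0,0,0,0,0,0],[0,0,0,0,0,0,0]]]'|grep force:; python3 w.py e4
```

```text
force: [0.3, 2.1, 2.9]
finger_force: 1.6
tilt 0.426 front [(-13, 121, 0.54)] rear [(-158, -2, 0.65), (-10, 112, 0.52)]
 rear(top) [(57, 148, 0.66)]
force: [0.7, 2.0, 2.7]
finger_force: 1.6
tilt 0.442 front [(-12, 122, 0.46)] rear []
 rear(top) [(55, 151, 0.72)]
```

```bash
python3 -m jog '[[[0,0,1,0,0,0,0],[0,0,1,0,0,0,0],[0,0,0,0,0,0,0],[0,0,0,0,0,0,0],[0,0,0,0,0,0,0]]]'|grep -E 'force:|clock|posi'; python3 w.py e5
python3 -m jog '[[[0,0,1,0,0,0,0],[0,0,1,0,0,0,0],[0,0,0,0,0,0,0],[0,0,0,0,0,0,0],[0,0,0,0,0,0,0]]]'|grep force:; python3 w.py e6
```

```text
clock: 14.05
position: [0.5038, 0.0366, 0.1859]
force: [-0.4, 2.8, 3.8]
finger_force: 1.6
tilt 0.457 front [(-10, 120, 0.51)] rear []
 rear(top) [(55, 151, 0.77)]
force: [-0.7, 2.1, 2.9]
finger_force: 1.5
tilt 0.472 front [(-16, 121, 0.57)] rear []
 rear(top) [(55, 150, 0.73)]
```

```bash
python3 -m jog '[[[0,0,0,0,0,0,0],[0,0,0,0,0,0,0],[0,0,0,0,0,0,0],[0,0,0,0,0,0,0],[0,0,0,0,0,0,0]]]'|grep force:; python3 w.py e7
python3 -m jog '[[[0,0,1,0,0,0,0],[0,0,0,0,0,0,0],[0,0,0,0,0,0,0],[0,0,0,0,0,0,0],[0,0,0,0,0,0,0]]]'|grep force:; python3 w.py e8
```

```text
force: [0.9, 2.2, 2.5]
finger_force: 1.8
tilt 0.472 front [(-87, 58, 0.46)] rear []
 rear(top) [(52, 150, 0.64)]
force: [-0.5, 2.7, 2.9]
finger_force: 1.8
tilt 0.48 front [] rear []
 rear(top) [(55, 151, 0.57)]
```

Run:
```python
from h import *
b=look('side'); w=look('wrist')
a=cv2.imread('pics/e7.png')[100:400]
c=cv2.resize(b['img'][235:310,270:430],(640,300),interpolation=cv2.INTER_CUBIC)[:,:,::-1]
cv2.imwrite('pics/f1.png',np.vstack([a,c]))
cv2.imwrite('pics/wr.png',w['img'][:,:,::-1])
for n in ['front_nippers','nipper_front']: pts(b,[n]);pts(w,[n])
```

```text
front_nippers []
front_nippers []
nipper_front []
nipper_front []
```

View pics/f1.png

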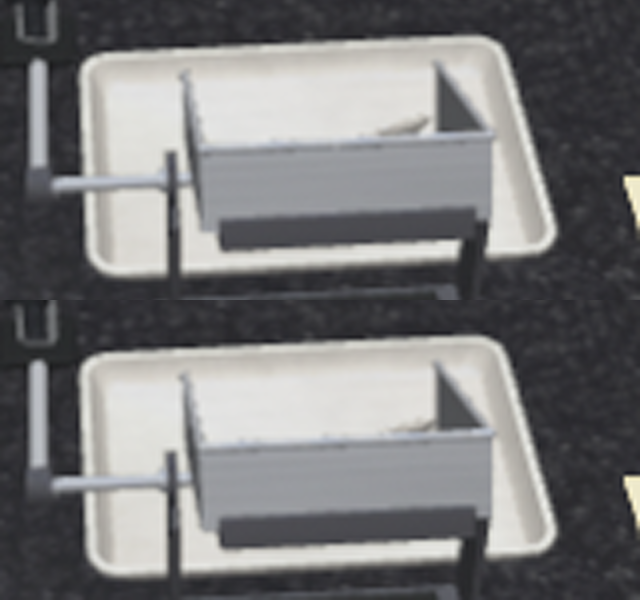

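The front pair has slid: only its jaw tip shows, at about (405,125) in the first frame and a bit lower at (410,430) in the later one. I'll hold and look again, with the wrist camera too.

```bash
python3 -m jog '[[[0,0,0,0,0,0,0],[0,0,0,0,0,0,0],[0,0,0,0,0,0,0],[0,0,0,0,0,0,0],[0,0,0,0,0,0,0]]]'|grep -E 'clock|force:'
python3 - <<'E'
from h import *
b=look('side'); w=look('wrist'); t=look('top')
c=cv2.resize(b['img'][235:310,270:430],(400,188),interpolation=cv2.INTER_CUBIC)
d=cv2.resize(t['img'][140:290,250:490],(400,250))
e=cv2.resize(w['img'],(400,300))
cv2.imwrite('pics/f2.png',np.hstack([np.vstack([c,d,np.zeros((112,400,3),np.uint8)])[:550],np.vstack([e,np.zeros((250,400,3),np.uint8)])])[:,:,::-1])
pts(t,['rear_nippers','front_nippers'])
E
```

```text
clock: 17.35
force: [0.5, 2.3, 3.8]
finger_force: 1.9
rear_nippers [([0.614, -0.167, 0.151], 0.64)]
front_nippers []
```

View pics/f2.png

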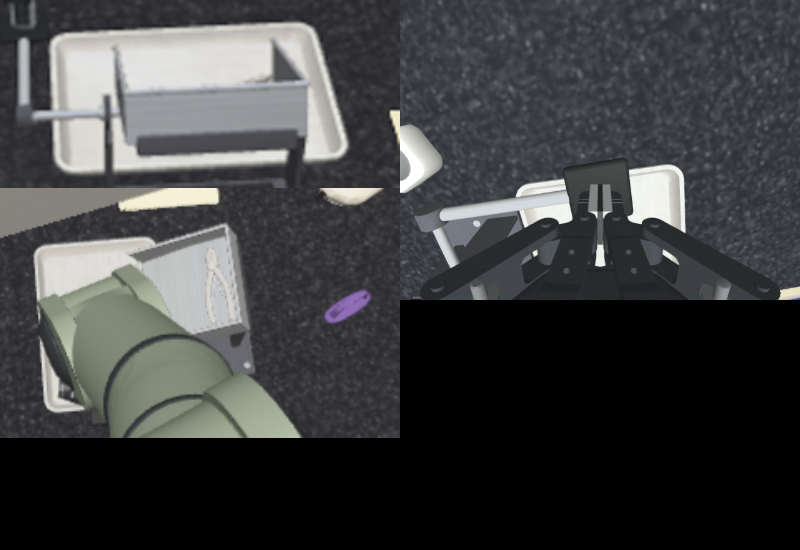

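Run:
```python
from h import *
b=look('side')
K,k1,R,t=b['intrinsics'],b['k1'],b['R'],b['t']
P=np.array([.6255,-.126,.112]);u=np.array([-.233,-.972,0]);v=np.array([.972,-.233,0])
th=.48;ex=u*np.cos(th)+np.array([0,0,np.sin(th)]);ez=np.cross(ex,-np.array([.972,-.233,0]));ez=ez if ez[2]>0 else -ez
cam=-R.T@t;print('cam',cam)
for px in [(372,266),(366,268),(377,264)]:
    s=(np.array(px)-[K[0,2],K[1,2]])/[K[0,0],K[1,1]];q=s.copy()
    for _ in range(5): q=s/(1+k1*(q@q))
    d=R.T@np.array([*q,1])
    for z in (.003,.03,.06,.09):
        X=cam+d*(z-cam[2])/d[2];print(px,z,'stand x,y',np.round(1e3*np.array([(X-P)@u,(X-P)@v])),end=' ')
    X=cam+d*((P-cam+.006*ez)@ez)/(d@ez);print('pan',np.round(1e3*np.array([(X-P)@ex,(X-P)@v])))
for r in bot.trace('nipper_front',b)[:2]:
    m=r['region'];y,x=np.nonzero(m);print(r['conf'],m.sum(),x.min(),x.max(),y.min(),y.max())
cv2.imwrite('pics/f3.png',cv2.resize(b['img'][245:285,305:405],(800,320),interpolation=cv2.INTER_CUBIC)[:,:,::-1])
print(bot.observe()['clock'])
```

```text
cam [ 0.313973   -0.87644891  0.88413524]
(372, 266) 0.003 stand x,y [-153.   77.] (372, 266) 0.03 stand x,y [-124.   71.] (372, 266) 0.06 stand x,y [-91.  64.] (372, 266) 0.09 stand x,y [-59.  57.] pan [-69.  58.]
(366, 268) 0.003 stand x,y [-147.   61.] (366, 268) 0.03 stand x,y [-118.   55.] (366, 268) 0.06 stand x,y [-85.  49.] (366, 268) 0.09 stand x,y [-53.  42.] pan [-54.  42.]
(377, 264) 0.003 stand x,y [-160.   91.] (377, 264) 0.03 stand x,y [-130.   85.] (377, 264) 0.06 stand x,y [-98.  77.] (377, 264) 0.09 stand x,y [-65.  70.] pan [-84.  73.]
0.27 3769 291 408 244 304
17.7
```

View pics/f3.png

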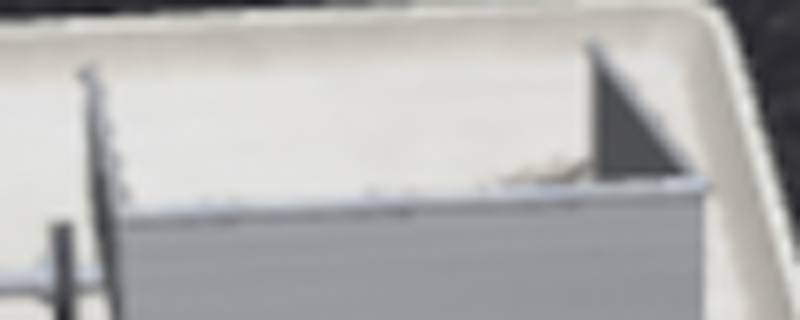

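Zoomed crop: the pair's end, at about (550,172), is cut off by the front edge of the pan's side wall. So it lies beyond the lip, either leaning on it or in the tray. I'll ease back slowly and look.

```bash
python3 -m jog '[[[0,0,-1,0,0,0,0],[0,0,-1,0,0,0,0],[0,0,-1,0,0,0,0],[0,0,-1,0,0,0,0],[0,0,-1,0,0,0,0]]]'|grep -E 'clock|force:'; python3 w.py g1
python3 -m jog '[[[0,0,-1.5,0,0,0,0],[0,0,-1.5,0,0,0,0],[0,0,-1.5,0,0,0,0],[0,0,-1.5,0,0,0,0],[0,0,-1.5,0,0,0,0]]]'|grep -E 'clock|force:'; python3 w.py g2
python3 - <<'E'
import cv2,numpy as np
cv2.imwrite('pics/g12.png',np.vstack([cv2.imread(f'pics/g{i}.png')[80:380] for i in (1,2)]))
E
```

```text
clock: 18.2
force: [-0.4, 1.4, 2.6]
finger_force: 1.4
tilt 0.441 front [(-87, 57, 0.6)] rear [(193, 0, 0.63)]
 rear(top) [(57, 153, 0.88)]
clock: 18.95
force: [-0.3, -1.8, 1.6]
finger_force: 1.4
tilt 0.382 front [(-478, -1, 0.31)] rear [(0, 112, 0.72), (-113, 125, 0.67)]
 rear(top) [(53, 146, 0.64)]
```

View pics/g12.png

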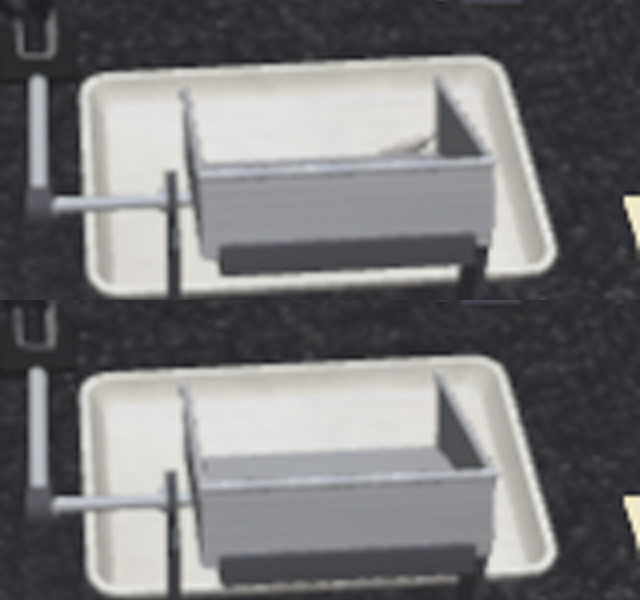

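Upper crop: the pair is leaning over the lip at (410,150). Lower crop: the front floor of the pan is empty and the pair has dropped below the lip. I'll let the pan back slowly along its arc.

```bash
python3 -m jog '[[[0,0,-2,0,0,0,0],[0,0,-2,0,0,0,0],[0,0,-2,0,0,0,0],[0,0,-2,0,0,0,0],[0,0,-2,0,0,0,0]]]'|grep -E 'force:'
python3 -m jog '[[[0,0,-2,0,0,0,0],[0,-1,-2,0,0,0,0],[0,0,-2,0,0,0,0],[0,-1,-2,0,0,0,0],[0,0,-2,0,0,0,0]]]'|grep -E 'force:'
python3 -m jog '[[[0,-1,-2,0,0,0,0],[0,-1,-2,0,0,0,0],[0,0,-2,0,0,0,0],[0,-1,-2,0,0,0,0],[0,-1,-2,0,0,0,0]]]'|grep -E 'force:'
python3 -m jog '[[[0,-1,-2,0,0,0,0],[0,0,-2,0,0,0,0],[0,-1,-2,0,0,0,0],[0,-1,-2,0,0,0,0],[0,-1,-2,0,0,0,0]]]'|grep -E 'force:'
python3 -m jog '[[[0,-1,-2,0,0,0,0],[0,0,-2,0,0,0,0],[0,0,-2,0,0,0,0],[0,0,-2,0,0,0,0],[0,0,-2,0,0,0,0]]]'
```

```text
force: [-0.8, -1.8, 2.0]
finger_force: 1.4
force: [0.5, -1.8, 3.2]
finger_force: 1.4
force: [1.0, 0.5, 3.1]
finger_force: 1.6
force: [2.4, -0.6, 3.6]
finger_force: 1.6
clock: 21.7
position: [0.4994, 0.0262, 0.2454]
tool_rot: [-3.141, -0.001, 2.756]
force: [-1.2, -3.2, 1.7]
grip_width: -0.0004
finger_force: 1.5
```

```bash
python3 -m jog '[[[0,0,-3,0,0,0,0],[0,0,-3,0,0,0,0],[0,0,-8,0,0,0,0],[0,0,-15,0,0,0,0],[0,0,-20,0,0,0,0]]]'
python3 -m jog '[[[20,18,-15,0,0,0,0],[33,31,0,0,0,0,0],[33,31,0,0,0,0,0],[33,31,0,0,0,0,0],[33,31,0,0,0,0,0]]]' | grep force:
python3 -m jog '[[[33,31,0,0,0,0,0],[20,18,0,0,0,0,0],[0,0,0,0,0,0,0],[0,0,0,0,0,0,0],[0,0,0,0,0,0,0]]]'
python3 - <<'E'
from h import *
b=look('side');t=look('top')
N=['paddle','lip','nipper_front','nipper_rear','tray','scrub_brush','timer','tape_roll']
pts(b,N);print();pts(t,N)
c=np.hstack([cv2.resize(b['img'][180:360,220:460],(400,300)),cv2.resize(t['img'][140:290,250:450],(400,300))])
cv2.imwrite('pics/z.png',c[:,:,::-1])
E
```

```text
clock: 22.2
position: [0.4994, 0.0265, 0.2949]
tool_rot: [-3.141, -0.001, 2.756]
force: [0.1, -0.0, -0.7]
grip_width: 0.0001
finger_force: 0.0
force: [1.3, -0.2, -0.3]
finger_force: 0.0
clock: 23.2
position: [0.3821, 0.2797, 0.3096]
tool_rot: [-3.142, 0.0, 2.755]
force: [0.0, -0.1, 0.5]
grip_width: -0.0002
finger_force: 0.0
paddle [([0.498, 0.022, 0.174], 0.64)]
lip [([0.638, -0.061, 0.112], 0.88)]
nipper_front []
nipper_rear [([0.612, -0.18, 0.125], 0.55)]
tray []
scrub_brush [([0.559, -0.387, 0.002], 0.56)]
timer [([0.422, -0.18, 0.004], 0.86)]
tape_roll [([0.596, 0.361, -0.004], 0.84)]

paddle [([0.5, 0.021, 0.17], 0.73)]
lip [([0.638, -0.063, 0.117], 0.8)]
nipper_front [([0.696, -0.069, 0.008], 0.73)]
nipper_rear [([0.615, -0.184, 0.124], 0.52)]
tray [([0.662, -0.008, 0.003], 0.73)]
scrub_brush [([0.557, -0.386, -0.002], 0.78)]
timer [([0.421, -0.185, -0.002], 0.78)]
tape_roll [([0.594, 0.359, 0.002], 0.39)]
```

View pics/z.png

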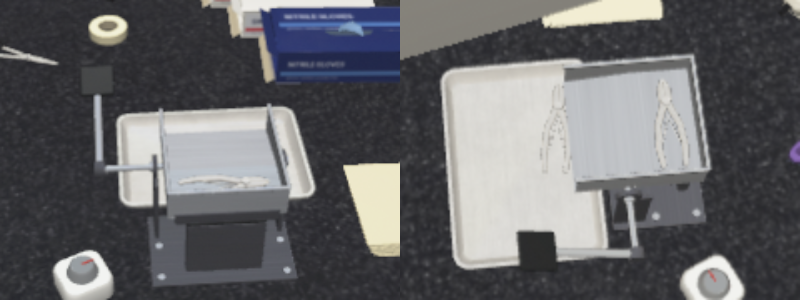

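The front pair lies flat in the tray, at (555,130) in the right half, partly under the lip. The rear pair is still in the pan at (670,120), the pan is back at rest, the bystanders have not moved, and the hand is clear.

```bash
python3 -c "
from workcell import bot
print(bot.job_done())"
```

```text
the job is handed in; nothing more can be done
None
```

The front nippers started to slide at about 0.47 rad and dropped into the tray. The rear pair stayed in the pan, the pan is back at rest, the hand is clear, and the job is handed in at about 23 s.

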